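Open the bench dust port

TASK

Before carving starts, open the dust suction port that has the orange cover: swing the cover aside on its pin, counter-clockwise seen from above, until no part of it lies over the round port. Leave the blue cover over its own port as it is, and let go of the cover at the end.

Things in the scene. Friction and masses are not known exactly. Their poses are not given: they have to be found in the camera images.
- orange_cover (a joint): Angle of the orange dust cover about its upright pin, rad: 0 = centred over the port, grows counter-clockwise seen from above, stop at 1.7. Starts at 0 to 0.3; hides part of the port until about 0.81. Light friction (about 1 N at the knob); it stays where left. A flat disc 68 mm across, 5 mm thick, its top 67 mm above the bench, with a 24 mm wide arm to the pin.
- orange_knob (a point): Centre, half-way up, of the upright round black knob on the orange cover: 18 mm in diameter, 35 mm tall, from 67 to 102 mm above the bench. It stands on the centre of the disc, 75 mm from the pin, and turns with the cover. Its x axis points from the knob to the pin, z up.
- orange_pin (a point): Point on the axis of the orange cover's pin, level with the cover's top (67 mm above the bench); the steel pin head, 14 mm across, rises 4 mm more. Axes as the knob's. The pin stands on a grey cast suction box, 180 x 160 mm and 60 mm high, fixed to the bench, with a round dust port 50 mm wide in its top, centred 75 mm from the pin.
- blue_cover (a joint): Angle of the blue dust cover, rad, on a second, separate box of the same build, at the other side of the bench (box centres at least 300 mm apart); it starts within 0.05 of 0, over its port, and must stay there.

How it is judged:
By the outcome, as a careful person would: the job done as asked, in the order asked, and still so for the second after the job is handed in, with the robot touching nothing.
It also fails if it takes over 32 s, if anything falls off the work surface, if the arm or the gripper's body presses on something with over 40 N, if the wrist force passes 120 N, or if a joint passes its speed limit or range.

ROBOT

A 6-joint arm with a two-finger parallel gripper is mounted at the origin on the work surface. World frame = base frame: x ahead of the robot, y to its left, z up, the work surface at z = 0. Lengths are in m, angles in degrees, forces in N, time in s.
With the tool pointing down it reaches from about 0.275 to 0.725 m from the base axis. Payload 5.6 kg.
Tool frame: the origin (TCP) lies midway between the tips of the shut fingers; the grasp point (between the pads) lies 19 mm behind it; z points along the fingers, y is the line along which they close (so a half turn about z gives the same grasp; the last joint's range is limited). The gripper opens to 85 mm and grips with 20 to 120 N. Pads are 22 mm wide; open, the fingers measure 114 mm over their backs; the gripper's body (76 mm by 85 mm) begins 54 mm behind the grasp point. The pads swing forward as they close: fully open they stand 13 mm farther back than shut.
Start: joints at [84.775, 14.616, 6.199, 0, -81.583, -16.306], TCP at [0.202, 0.512, 0.231] pointing down, gripper open.
Joint ranges: [-168.99, 168.99], [-69.2, 112.95], [-62.41, 85.93], [-164.36, 98.24], [-168.68, -3.75], [-174.98, 174.98]. Speed limits (degrees/s): [147.25, 147.25, 180, 180, 180, 180].

INTERFACE

Orientations are given as [roll, pitch, yaw] about the fixed x, y, z axes, in that order (R = Rz(yaw) Ry(pitch) Rx(roll)).
In Python, from cell import manip gives the robot as it stands.
- The arm moves only by the tool send_rows, never from a script. Its argument "rows" is a list that holds one entry, the list of rows, each a list of 5 numbers: the closure, from 0 (fully open) to 1 (shut), then the shift along the tool's x, y, z each as a share of 0.3 m, from -1 to 1, then the turn about the tool's z as a share of 0.5 rad, from -1 to 1. In form: [[[claw, tx, ty, tz, twist], ...]]. A call has 1 to 20 rows; each row shifts and turns the commanded pose from where the row before left it, along the tool's axes as they then stand; what a row does not reach is not made up. A row lasts 1/10 s, in which the tool goes at most 50 mm and 8.59 degrees, less where a joint would pass 70% of its speed; a pose out of reach is approached as far as the arm can. A call with a number of a shift or a turn outside -1 to 1 is refused whole. A call with a gripper value outside its range is refused whole. The fingers move at their own pace and stop on an object; "force" is the grip in N (left out, the last holds). Time passes only in rows, so rows that do not move let the fingers close. It gives the time, the measured TCP pose, the force, the opening and the grip force at its end, in the units of the state.
- manip.get_obs(): the state, without advancing time (a new reading comes with each control period).
- manip.read_camera(name): name is "side" or "top"; returns (picture, depth): 420x560x3 uint8, red, green, blue; 420x560 float32, m along the optical axis (not along the pixel's ray), 0 where there is no reading.
- manip.camera_params(name): a dict with "camera_matrix" (3x3 intrinsics, pixels), "D" ([k1, k2, p1, p2, k3] as OpenCV has them; the pictures are not rectified), "world_from_camera" (4x4, takes a point from camera to world coordinates). Camera axes: x right, y down, z forward; pixel columns grow to the right and rows downward; lengths in m; the calibration is good to about 2 mm. A picture is of the moment at which its call begins. camera_params takes no time and is no camera call.
- manip.hand_in(): hands the job in; it is judged then, once.
The state is a dict: "clock": time; "joint_pos": joint angles; "qd": joint speeds; "joint_efforts": joint torques, N m; "ee_pos": TCP position; "tool_rot": TCP orientation; "wrist_force": force on the tool from outside, world axes, zero at the start; "ft_torque": the same for the moment, N m; "grip_width": finger opening in m; "gripper_force": force on a finger pad.
Only numpy, scipy, OpenCV 4.12 (cv2) and the standard library are available. Lean on these libraries where they do the work, as an engineer would, in place of code of your own. Each camera call takes 0.05 s, during which the arm holds its last target. There are 200 camera calls.

## Working session

There is one attempt and no reset: what is moved stays moved. The work goes in short steps, Python scripts to look and compute and a tool call to move; the robot and the scene stay as the last step left them, time stands still between calls to the robot, and variables do not carry over. Pictures are saved under pics/ and viewed, at most 10 in all, crops included, and the job is handed in when it is done.

Besides the shell and the picture viewer there is one more tool, called after "Call:" in YAML: its name, and indented under it one key for each argument. send_rows: Moves the arm, as the interface text tells. Shift numbers are shares of 0.3 m and turn numbers shares of 0.5 rad, none past 1 either way. Its arguments: {"type":"object","properties":{"rows":{"type":"array","items":{"type":"array","items":{"type":"array","items":{"type":"number","minimum":-1,"maximum":1}}}},"force":{"type":"number"}},"required":["rows"]}

```bash
mkdir -p pics; cat > h.py <<'E'
import numpy as np, cv2
from cell import manip
def shot(n,f):
    im,d=manip.read_camera(n); cv2.imwrite('pics/'+f,im[:,:,::-1]); np.savez('pics/'+n,im=im,d=d); return im,d
def ray(n,uv,z):
    p=manip.camera_params(n); T=np.array(p['world_from_camera'])
    q=cv2.undistortPoints(np.array([[uv]],float),np.array(p['camera_matrix']),np.array(p['D']))[0,0]
    r=T[:3,:3]@[q[0],q[1],1]; o=T[:3,3]
    return o+r*(z-o[2])/r[2]
def blobs(n,im,lo,hi,z,amin=60):
    m=cv2.inRange(cv2.cvtColor(im,cv2.COLOR_RGB2HSV),lo,hi)
    k,l,s,c=cv2.connectedComponentsWithStats(m)
    for i in range(1,k):
        if s[i,4]>amin: print(n,s[i],c[i].round(1),ray(n,c[i],z).round(4))
    return m
E
python3 - <<'E'
from h import *
o=manip.get_obs(); print(o['ee_pos'],o['tool_rot'],o['clock'])
for n in('top','side'):
    im,d=shot(n,n+'0.png'); print(np.array(manip.camera_params(n)['world_from_camera']).round(3))
    print('orange');blobs(n,im,(5,120,80),(22,255,255),.067)
    print('blue');blobs(n,im,(95,100,60),(130,255,255),.067)
E
```

```text
[0.20161707 0.51117971 0.23039603] [ 1.79891419e+02 -4.57306404e-03 -2.15347012e+01] 0.0
[[-0.005 -0.998  0.065  0.471]
 [-1.     0.004 -0.013 -0.011]
 [ 0.012 -0.065 -0.998  1.232]
 [ 0.     0.     0.     1.   ]]
orange
top [     0     59    560    361 175963] [276.9 242.2] [ 0.4662 -0.0293  0.067 ]
top [251  92  16  14 100] [259.2  98.4] [0.8191 0.0126 0.067 ]
top [178 217  50  29 757] [207.4 229.7] [0.497  0.1379 0.067 ]
blue
top [315 207  42  42 782] [337.4 229.3] [ 0.4965 -0.1755  0.067 ]
[[ 0.822 -0.428  0.375  0.157]
 [-0.569 -0.598  0.564 -0.609]
 [-0.018 -0.677 -0.736  0.883]
 [ 0.     0.     0.     1.   ]]
orange
side [     0     10    560    410 134954] [251.1 250.8] [ 0.4678 -0.0307  0.067 ]
side [20 42 10  9 65] [24.5 46.1] [0.3151 1.1356 0.067 ]
side [210 176  31  37 655] [223.2 198.1] [0.4978 0.1324 0.067 ]
blue
side [ 287  262   38   55 1145] [306.6 294.1] [ 0.4971 -0.1803  0.067 ]
```

View pics/top0.png

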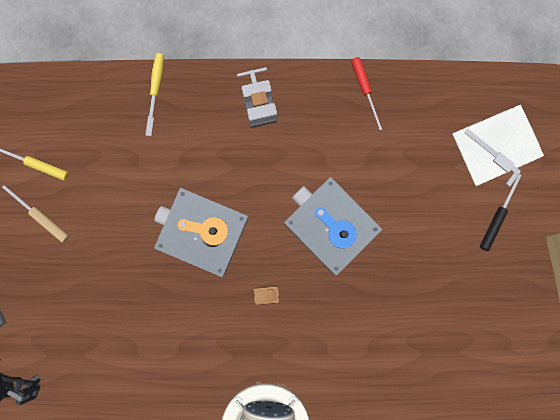

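View pics/side0.png

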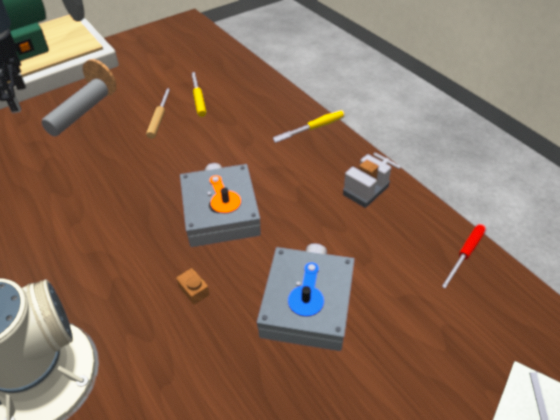

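The top view shows the orange disc with its black knob at about (213,231) and its pin at about (182,225). The blue knob is at (344,234). In this view counter-clockwise moves the knob up the image (+x). Next I'll measure the knob and pin.

```bash
cat >> h.py <<'E'
def find(n,im):
    hsv=cv2.cvtColor(im,cv2.COLOR_RGB2HSV)
    m=cv2.inRange(hsv,(8,165,200),(24,255,255))
    k,l,s,c=cv2.connectedComponentsWithStats(m)
    P=ray(n,(0,0),.067)
    best=None
    for i in range(1,k):
        w=ray(n,c[i],.067)
        if s[i,4]>150 and np.hypot(w[0]-.50,w[1]-.15)<.08: best=(l==i); print(n,s[i],c[i].round(1),w.round(4))
    return best
E
python3 - <<'E'
from h import *
for n in('top','side'):
    im=np.load(f'pics/{n}.npz')['im']
    b=find(n,im)
    if b is None: print('none'); continue
    ys,xs=np.nonzero(b); W=np.array([ray(n,(x,y),.067)[:2] for x,y in zip(xs,ys)])
    # disc: min enclosing circle of far part; pin end
    hull=cv2.convexHull(np.c_[xs,ys].astype(np.int32)); F=np.zeros(b.shape,np.uint8); cv2.drawContours(F,cv2.findContours(b.astype(np.uint8),0,1)[0],-1,1,-1)
    dt=cv2.distanceTransform(F,2,5); y,x=np.unravel_index(dt.argmax(),dt.shape); print('disc',x,y,ray(n,(x,y),.067))
    # black knob: dark pixels inside box
    g=im.max(2); x0,x1,y0,y1=xs.min(),xs.max(),ys.min()-12,ys.max()
    q=np.argwhere(g[y0:y1,x0:x1]<60)+[y0,x0]; print('knob px',len(q),q.mean(0)[::-1],q.min(0),q.max(0),ray(n,q.mean(0)[::-1],.102 if n=='top' else .0845))
    hsv=cv2.cvtColor(im,cv2.COLOR_RGB2HSV)
    cv2.imwrite(f'pics/crop_{n}.png',cv2.resize(im[y0-25:y1+30,x0-30:x1+40,::-1],None,fx=6,fy=6,interpolation=0)); print('off',x0-30,y0-25)
E
```

```text
none
side [210 177  31  36 539] [223.5 198.7] [0.4973 0.1303 0.067 ]
disc 234 200 [0.51427878 0.11317179 0.067     ]
knob px 39 [224.56410256 195.58974359] [190 223] [201 227] [0.49673737 0.12141722 0.0845    ]
off 180 140
```

```bash
python3 - <<'E'
from h import *
im=np.load('pics/top.npz')['im']
print('disc',ray('top',(213,231.3),.067),'knobtop',end=' ')
g=im[215:248,200:230].max(2); q=np.argwhere(g<70)+[215,200]; print(len(q),q.mean(0)[::-1],ray('top',q.mean(0)[::-1],.102))
print('pin',ray('top',(182.5,225),.069))
cv2.imwrite('pics/crop_top.png',cv2.resize(im[185:280,150:250,::-1],None,fx=6,fy=6,interpolation=0))
for uv in((226,202),): print('side disc',ray('side',uv,.067),'pin',ray('side',(215,181),.071))
E
```

```text
disc [0.49303748 0.12439784 0.067     ] knobtop 21 [212.85714286 239.23809524] [0.47387027 0.12063613 0.102     ]
pin [0.50839504 0.19778164 0.069     ]
side disc [0.49660348 0.11824898 0.067     ] pin [0.50853572 0.18755786 0.071     ]
```

View pics/crop_top.png

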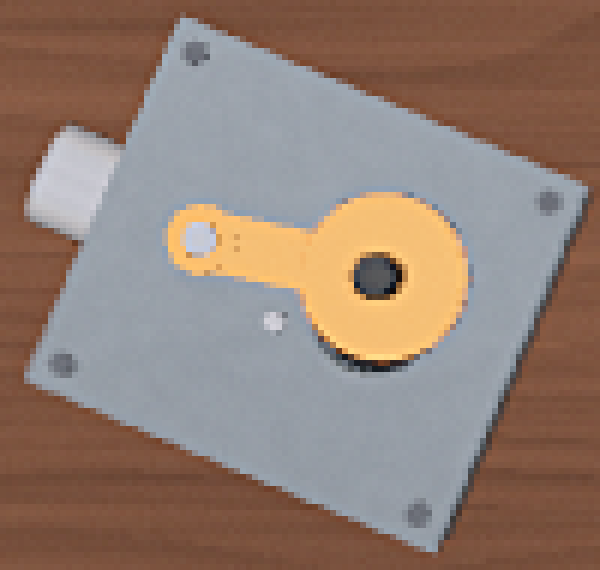

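The crop shows the disc centre at about (385,277) and the pin at (199,238), which is full-frame (214,231) and (183,225). The arm is about 11° counter-clockwise of the box axis, so the cover is near 0.19 rad. World estimates are pin (0.508, 0.196) and knob (0.4935, 0.1215). I'll set out now, translating first and then twisting.

Call:
send_rows:
  rows:
    - [[0.3,0.115,0.071,0,0],[0.6,0.115,0.071,0,0],[0.6,0.115,0.071,0,0],[0.6,0.115,0.071,0,0],[0.6,0.115,0.071,0,0],[0.6,0.115,0.071,0,0],[0.6,0.115,0.071,0,0],[0.6,0.115,0.071,0,0],[0.6,0.115,0.071,0,0],[0.6,0.115,0.071,0,0],[0.6,0.115,0.071,0,0],[0.6,0.115,0.071,0,0],[0.6,0,0,0,0]]
  force: 20

```text
clock: 1.4
ee_pos: [0.4946, 0.1185, 0.2304]
tool_rot: [179.9, 0.0, -21.8]
wrist_force: [-0.2, -1.1, -0.6]
grip_width: 0.0343
gripper_force: 0.0
```

Call:
send_rows:
  rows:
    - [[0.6,0,0,0,0.28],[0.6,0,0,0,0.28],[0.6,0,0,0,0.28],[0.6,0,0,0,0.28],[0.6,0,0,0,0.28],[0.6,0,0,0,0.28],[0.6,0,0,0,0.28],[0.6,0,0,0,0.28],[0.6,0,0,0,0.28],[0.6,0,0,0,0.28],[0.6,0,0,0,0],[0.6,0,0,0,0]]

```text
clock: 2.6
ee_pos: [0.4928, 0.1222, 0.231]
tool_rot: [180.0, -0.0, -101.5]
wrist_force: [1.3, 0.7, 0.1]
grip_width: 0.0342
gripper_force: 0.0
```

```bash
python3 - <<'E'
from h import *
im,d=shot('side','side1.png'); o=manip.get_obs()
for k in('clock','ee_pos','tool_rot','joint_pos','grip_width'): print(k,np.round(o[k],3))
e=np.array(o['ee_pos']);y=np.radians(o['tool_rot'][2])
dx=np.array([.4935,.1215])-e[:2]
print('tool shift to knob, shares',(dx@[np.cos(y),np.sin(y)])/.3,(dx@[np.sin(y),-np.cos(y)])/.3,(e[2]-.077)/.3)
cv2.imwrite('pics/c1.png',cv2.resize(im[60:260,130:330,::-1],None,fx=3,fy=3))
E
```

```text
clock 2.65
ee_pos [0.493 0.122 0.231]
tool_rot [ 1.79982e+02 -7.00000e-03 -1.01537e+02]
joint_pos [ 3.1610e+01  9.8310e+00  6.4000e-02 -7.0000e-03 -8.0251e+01 -4.3146e+01]
grip_width 0.034
tool shift to knob, shares 0.0016105940529007473 -0.002338675350872273 0.5138121825555396
```

View pics/c1.png

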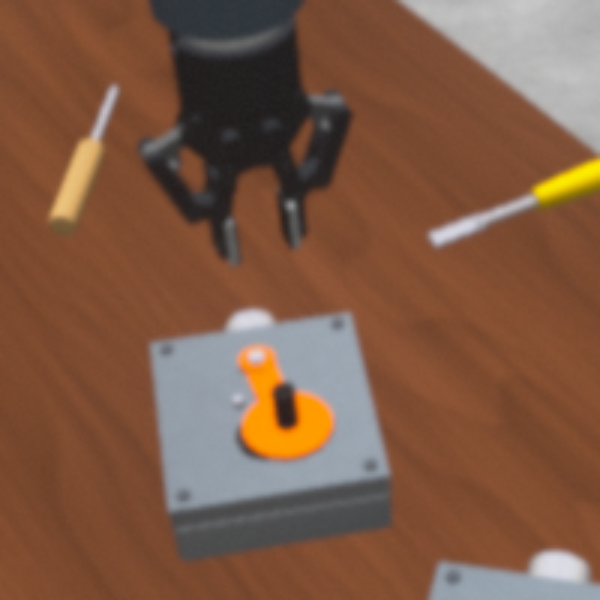

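The crop shows the gripper above the box with its fingers straddling the knob's sweep direction. The knob is at crop (286,405), full-frame (225,195), which agrees with the top view to about 3 mm. I'll descend around the knob without gripping it.

Call:
send_rows:
  rows:
    - [[0.6,0,-0.007,0.1,0],[0.6,0,0,0.1,0],[0.6,0,0,0.1,0],[0.6,0,0,0.08,0],[0.6,0,0,0,0],[0.6,0,0,0,0]]

```text
clock: 3.25
ee_pos: [0.4955, 0.1215, 0.1179]
tool_rot: [-180.0, -0.0, -101.6]
wrist_force: [0.3, -0.2, 0.2]
grip_width: 0.0342
gripper_force: 0.0
```

```bash
python3 - <<'E'
from h import *
im,d=shot('side','side2.png')
cv2.imwrite('pics/c2.png',cv2.resize(im[110:250,150:300,::-1],None,fx=4,fy=4))
E
```

```text
(no output)
```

View pics/c2.png

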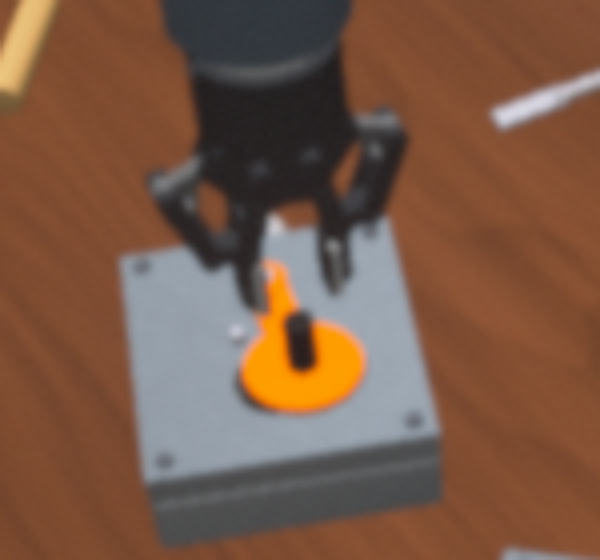

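The fingers are above the knob, one on each side (knob at crop (300,340)). I'll lower them and sweep the arc about the pin.

Call:
send_rows:
  rows:
    - [[0.6,0,0,0.05,0],[0.6,0,0,0.05,0],[0.6,0,0,0.025,0],[0.6,0,0,0,0],[0.6,0,0,0,0]]

```text
clock: 3.8
ee_pos: [0.4959, 0.1218, 0.0809]
tool_rot: [-179.9, 0.0, -101.7]
wrist_force: [0.1, 0.8, 0.7]
grip_width: 0.034
gripper_force: 0.0
```

Call:
send_rows:
  rows:
    - [[0.6,0,-0.0125,0,-0.1],[0.6,0,-0.0125,0,-0.1],[0.6,0,-0.0125,0,-0.1],[0.6,0,-0.0125,0,-0.1],[0.6,0,-0.0125,0,-0.1],[0.6,0,-0.0125,0,-0.1],[0.6,0,-0.0125,0,-0.1],[0.6,0,-0.0125,0,-0.1],[0.6,0,-0.0125,0,-0.1],[0.6,0,-0.0125,0,-0.1],[0.6,0,0,0,0]]

```text
clock: 4.9
ee_pos: [0.5331, 0.1225, 0.0808]
tool_rot: [-179.9, 0.0, -73.1]
wrist_force: [0.3, -0.2, -0.1]
grip_width: 0.0341
gripper_force: 0.0
```

```bash
python3 - <<'E'
from h import *
im,d=shot('side','side3.png')
cv2.imwrite('pics/c3.png',cv2.resize(im[110:250,150:300,::-1],None,fx=4,fy=4))
E
```

```text
(no output)
```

View pics/c3.png

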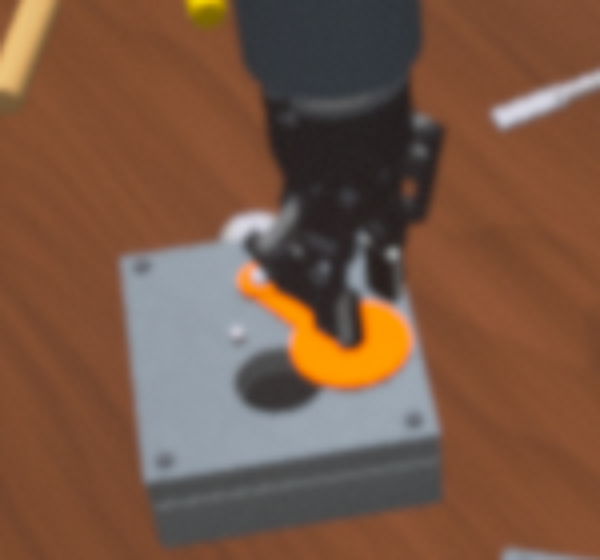

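The cover is following the fingers, with the port about two-thirds open (dark hole at crop (275,380)). I'll continue the sweep.

Call:
send_rows:
  rows:
    - [[0.6,0,-0.0125,0,-0.1],[0.6,0,-0.0125,0,-0.1],[0.6,0,-0.0125,0,-0.1],[0.6,0,-0.0125,0,-0.1],[0.6,0,-0.0125,0,-0.1],[0.6,0,-0.0125,0,-0.1],[0.6,0,-0.0125,0,-0.1],[0.6,0,-0.0125,0,-0.1],[0.6,0,-0.0125,0,-0.1],[0.6,0,-0.0125,0,-0.1],[0.6,0,-0.0125,0,-0.1],[0.6,0,-0.0125,0,-0.1],[0.6,0,-0.0125,0,-0.1],[0.6,0,-0.008,0,0],[0.6,0,0,0,0],[0.6,0,0.01,0,0],[0.6,0,0,0,0],[0.6,0,0,0,0]]

```text
clock: 6.75
ee_pos: [0.5716, 0.1485, 0.08]
tool_rot: [-180.0, -0.0, -35.9]
wrist_force: [0.6, 0.1, -0.1]
grip_width: 0.0342
gripper_force: 0.0
```

Call:
send_rows:
  rows:
    - [[0.6,0,0,-0.03,0],[0.6,0,0,-0.05,0],[0.6,0,0,-0.1,0],[0.6,0,0,-0.1,0],[0.6,0,0,-0.15,0],[0.6,0,0,-0.1,0],[0.6,0,0,0,0],[0.6,0,0,0,0]]

```text
clock: 7.55
ee_pos: [0.5718, 0.1489, 0.2399]
tool_rot: [-179.9, -0.0, -35.9]
wrist_force: [-0.9, 0.1, -0.5]
grip_width: 0.0343
gripper_force: 0.0
```

```bash
python3 - <<'E'
from h import *
im,d=shot('side','side4.png')
cv2.imwrite('pics/c4.png',cv2.resize(im[100:350,150:370,::-1],None,fx=2.4,fy=2.4))
E
```

```text
(no output)
```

View pics/c4.png

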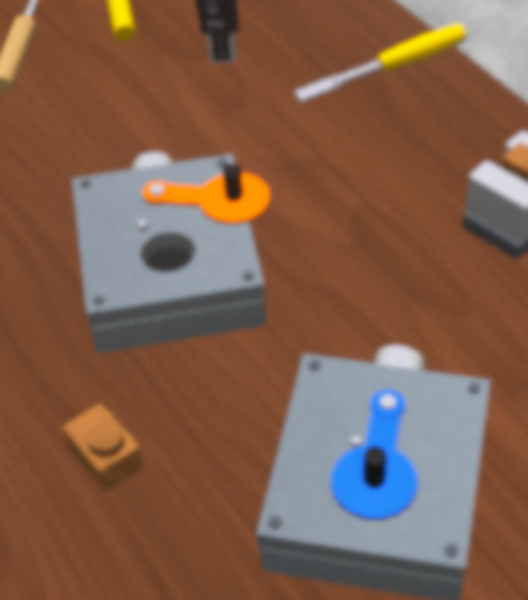

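The port at crop (167,250) is fully open, with the orange cover swung clear to (235,195). The blue cover is still over its port at (375,480), and the gripper is clear of everything.

```bash
python3 -c "
from cell import manip; print(manip.hand_in())"
```

```text
the job is handed in; nothing more can be done
None
```

I swung the orange cover counter-clockwise until its port was fully clear, let go of it and handed the job in at about 7.6 s; the blue cover was not touched.

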